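Feel for the index notch of a bench rail with a sprung plunger

ROBOT

A 7-joint arm with a two-finger parallel gripper is mounted at the origin on a cart in front of the work surface, level with it; the furniture and walls round the work are solid. World frame = base frame: x ahead of the robot, y to its left, z up, the work surface at z = 0. Lengths are in m, angles in rad, forces in N, time in s.
With the tool pointing down it reaches from about 0.425 to 0.875 m from the base axis. Payload 4.7 kg.
Tool frame: the origin (TCP) lies midway between the tips of the shut fingers; the grasp point (between the pads) lies 19 mm behind it; z points along the fingers, y is the line along which they close (so a half turn about z gives the same grasp; the last joint's range is limited). The gripper opens to 85 mm and grips with 20 to 120 N. Pads are 22 mm wide; open, the fingers measure 114 mm over their backs; the gripper's body (76 mm by 85 mm) begins 54 mm behind the grasp point. The pads swing forward as they close: fully open they stand 13 mm farther back than shut.
Start: joints at [1.171, 0.321, -0.07, 1.45, 0.023, 1.371, -0.057], TCP at [0.261, -0.595, 0.231] pointing down, gripper open.
Joint ranges: [-2.86, 2.86], [-0.3, 2.09], [-1.38, 1.24], [0.06, 2.45], [-1.56, 4.7], [0.09, 2.05], [-2.69, 2.69]. Speed limits (rad/s): [2.57, 2.57, 3.14, 3.14, 3.14, 3.14, 3.14].

INTERFACE

Orientations are given as a rotation vector (axis times angle).
In Python, from cell import bot gives the robot as it stands. The module is installed in compiled form; this text tells all that it offers.
- The arm moves only by the tool servo_tool, never from a script. Its argument "series" is a list of rows, each a list of 6 numbers: the shift along the tool's x, y, z normalised to -1 to 1, where 1 is 0.2 m, then the turn, a rotation vector about the tool's x, y, z normalised to -1 to 1, where 1 is 60 degrees. In form: [[tx, ty, tz, ax, ay, az], ...]. A call has exactly 10 rows; each row is the pose to reach, as a shift and turn from the pose commanded when the call began, along the tool's axes at that moment; what a row does not reach only later rows make up. A row lasts 1/10 s, in which the tool goes at most 50 mm and 8.59 degrees, less where a joint would pass 70% of its speed; a pose out of reach is approached as far as the arm can. A call with a number of a shift or a turn outside -1 to 1 is refused whole. A call with a gripper value outside its range is refused whole. "gripper" is the finger opening in mm, from 0 to 85.4, set as the call begins (left out, the last holds). The fingers move at their own pace and stop on an object; "force" is the grip in N (left out, the last holds). Time passes only in rows, so rows that repeat a pose let the fingers close, or fill a call up. It gives the time, the measured TCP pose, the force, the opening and the grip force at its end, in the units of the state.
- bot.get_obs(): the state, without advancing time (a new reading comes with each control period).
- bot.get_image(name): name is "side" or "top"; returns a dict with "color" (400x640x3 uint8, red, green, blue), "fovy" (degrees; the focal length in pixels is half the picture's height over the tangent of half this angle, whatever the lens; pixels are square), "cx", "cy" (the principal point, pixels), "xyz" and "rotation" of the camera in the world. Camera axes: x right, y up, looking along -z (the intrinsics and any distortion apply to the point x, -y, -z); pixel columns grow to the right and rows downward; lengths in m; the calibration is good to about 2 mm. A picture is of the moment at which its call begins. There is no depth.
- bot.sign_off(): hands the job in; it is judged then, once.
The state is a dict: "clock": time; "joint_positions": joint angles; "qd": joint speeds; "effort": joint torques, N m; "ee_pos": TCP position; "ee_rot": TCP orientation; "wrist_force": force on the tool from outside, world axes, zero at the start; "ft_torque": the same for the moment, N m; "gripper_width": finger opening in m; "gripper_force": force on a finger pad.
Only numpy, scipy, OpenCV 4.12 (cv2) and the standard library are available. Lean on these libraries where they do the work, as an engineer would, in place of code of your own. Each camera call takes 0.05 s, during which the arm holds its last target. There are 200 camera calls.

TASK

Set the index stop on the bench rail: lift the sprung plunger out of its parking block, put its foot into the wide mouth of the rail's slot, and, keeping the foot pressed lightly on the slot's floor, drag it slowly along the slot until it drops into the hidden notch. Stop there at once, lower the collar flush onto the rail and let go, so that the plunger stands upright by itself in the notch. Work gently: never push the plunger against the rail with more than 40 newtons while dragging, set the collar down slowly and softly (under 100 newtons), and leave the flask, vial, weight and crucible where they are.

Things in the scene. Friction and masses are not known exactly. Their poses are not given: they have to be found in the camera images.
- plunger_grip (a point): Centre of the plunger's handle, a dark steel square bar 22 x 22 mm, 45 mm tall; z up the plunger, x and y square to the flats. The collar's flat underside is 28.5 mm below this point. The plunger starts upright in the parking block, collar resting on its top; it weighs about 140 g.
- holder: Parking block, a fixed grey plastic block 50 x 50 x 44 mm with a square 20 mm hole right through its middle; origin at the centre of its underside, z up.
- slot_mouth (a point): Centre of the slot's wide mouth, level with the rail's top; z up, x across and y along the rail; the slot runs from here in -y. Mouth 26 mm (x) by 28 mm (y); beyond it the slot is 12 mm wide between two lips 5 mm thick, over a cavity 22 mm wide: the foot slides under the lips, the pin stands between them. The floor is flat, 22 mm below the rail's top.
- slot_end (a point): Far, closed end of the slot, on its middle line, level with the rail's top, 166 mm from slot_mouth; same axes. Hidden under the lips, its middle 50 to 132 mm from slot_mouth (different each time), a square-edged notch crosses the floor: 21 mm long along the slot, 12 mm deep. Only there does the collar go flush on the rail and stay; elsewhere the foot on the floor holds it 10 mm up.
- rail: The rail, a fixed aluminium bar 54 mm wide (plus low flanges), 270 mm long, 38 mm high, slot along its top; origin at the centre of its underside, axes as slot_mouth, which lies at (0, 76, 38) mm here.
- plunger: Plunger: below the handle a round collar 34 mm wide, 6 mm thick (origin: centre of its underside; axes as plunger_grip); from it a 6 mm pin runs down to a round foot 16 mm wide, 4 mm thick, whose underside is 32 mm below the collar's underside. A spring lets pin and foot slide up into the handle by at most 14 mm: 1.5 N to start, then 0.25 N per mm.
- flask: Stoppered conical flask, bystander, 66 mm wide, 111 mm tall; origin at the centre of its underside.
- vial: Capped sample vial, bystander, 27 mm wide, 59 mm tall; origin at the centre of its underside.
- weight: Calibration weight with a knob, bystander, 28 mm wide, 35 mm tall; origin at the centre of its underside.
- crucible: White crucible, bystander, 40 mm wide, 30 mm tall; origin at the centre of its underside.
Things that resemble listed ones, but are neither listed nor needed, are in the scene too. Leave any pink or turquoise look-alike of the plunger alone.

How it is judged:
By the outcome, as a careful person would: the job done as asked, in the order asked, and still so for the second after the job is handed in, with the robot touching nothing.
It also fails if it takes over 45 s, if anything falls off the work surface, if the arm or the gripper's body presses on something with over 40 N, if the wrist force passes 120 N, or if a joint passes its speed limit or range.

## Working session

There is one attempt and no reset: what is moved stays moved. The work goes in short steps, Python scripts to look and compute and a tool call to move; the robot and the scene stay as the last step left them, time stands still between calls to the robot, and variables do not carry over. Pictures are saved under pics/ and viewed, at most 10 in all, crops included, and the job is handed in when it is done.

Besides the shell and the picture viewer there is one more tool, called as name([rows], argument=value, ...), one row to a line, values as JSON. servo_tool: Moves the arm, as the interface text tells. Its arguments: {"type":"object","properties":{"series":{"type":"array"},"gripper":{"type":"number"},"force":{"type":"number"}},"required":["series"]}

```bash
mkdir -p pics; python3 - <<'E'
from cell import bot
import cv2
o=bot.get_obs(); print({k:o[k] for k in("clock","ee_pos","ee_rot","wrist_force","gripper_width")})
for n in("side","top"):
    i=bot.get_image(n); print({k:v for k,v in i.items() if k!="color"}); cv2.imwrite(f"pics/{n}0.png",i["color"][:,:,::-1])
E
```

```text
{'clock': 0.0, 'ee_pos': array([ 0.26108925, -0.59462315,  0.2301874 ]), 'ee_rot': array([-3.07265420e+00, -6.44969701e-01,  7.63784968e-04]), 'wrist_force': array([-0.77196893, -0.52292029,  0.3826491 ]), 'gripper_width': 0.0855902202448268}
{'fovy': 42.18604727169931, 'cx': 317.90931587404424, 'cy': 197.8047679521515, 'xyz': array([0.23797189, 0.98401539, 0.65869605]), 'rotation': array([ 0.25086034, -1.42658948, -2.49868237])}
{'fovy': 55.43368319927671, 'cx': 322.907090514008, 'cy': 195.54121351274753, 'xyz': array([0.34843838, 0.0184762 , 1.07124048]), 'rotation': array([ 0.13931915, -0.13189154, -1.58324914])}
```

View pics/side0.png

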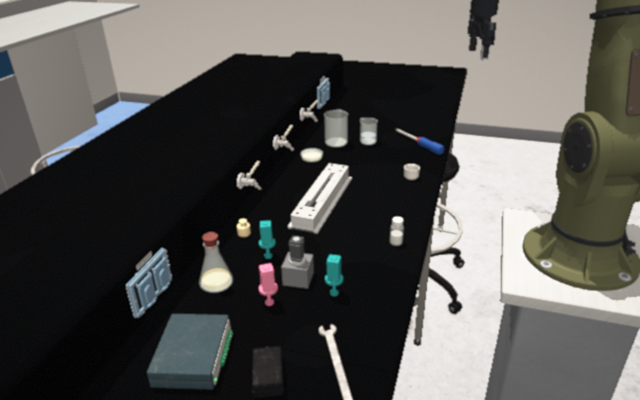

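View pics/top0.png

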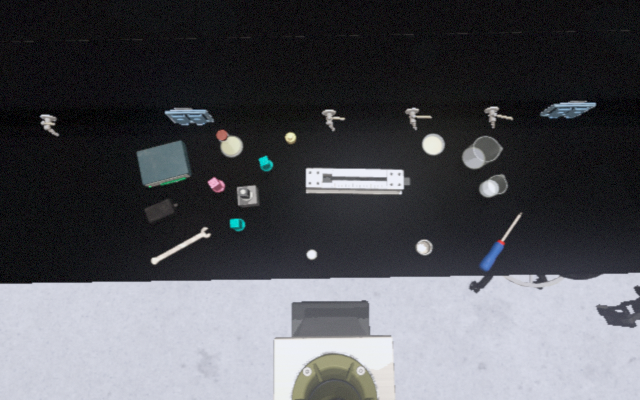

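Side view: the dark plunger stands in its grey block at about (297,250). The look-alikes are turquoise at (266,238) and (334,272), and pink at (267,283). The rail runs from (305,225) to (335,170). In the top view the block and plunger are at (246,194), the rail spans (305–405,180), and its mouth is at about (327,178). The black slab at top (160,210) is dark too, but flat. I choose the dark handle in the grey block and check it in a close crop.

```bash
python3 - <<'E'
import cv2,numpy as np
s=cv2.imread("pics/side0.png");t=cv2.imread("pics/top0.png")
def c(im,x0,y0,x1,y1,w,h): return cv2.resize(im[y0:y1,x0:x1],(w,h),interpolation=cv2.INTER_NEAREST)
a=c(s,270,225,330,295,300,350); a2=c(s,285,155,360,240,300,340)
b=c(t,230,175,265,215,200,228); 
r=c(t,300,160,415,200,690,240)
out=np.zeros((600,800,3),np.uint8)
out[:350,:300]=a; out[:340,300:600]=a2; out[:228,600:800]=b; out[355:595,:690]=r
g=np.clip(out.astype(float)*1.0,0,255).astype(np.uint8)
cv2.imwrite("pics/c1.png",g)
E
```

```text
(no output)
```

View pics/c1.png

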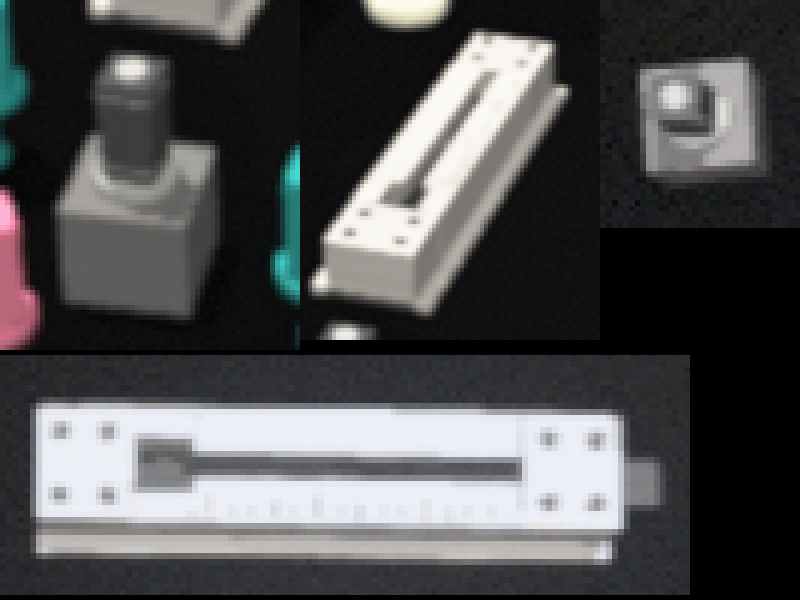

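The crop confirms it: a dark square handle with its collar resting on the grey block. The block's top corners in the top view are about (237,187), (256,185), (258,204) and (238,206). The slot mouth is at about (327,178).

```bash
cat >h.py <<'E'
import numpy as np,cv2
from scipy.spatial.transform import Rotation as R
from cell import bot
def cast(i,uv,z):
    f=200/np.tan(np.radians(i["fovy"]/2)); uv=np.atleast_2d(uv).astype(float)
    d=np.c_[(uv[:,0]-i["cx"])/f,-(uv[:,1]-i["cy"])/f,-np.ones(len(uv))]
    d=R.from_rotvec(i["rotation"]).apply(d); p=i["xyz"]
    return p+d*((z-p[2])/d[:,2])[:,None]
def proj(i,P):
    f=200/np.tan(np.radians(i["fovy"]/2)); q=R.from_rotvec(i["rotation"]).inv().apply(np.atleast_2d(P)-i["xyz"])
    return np.c_[i["cx"]+f*q[:,0]/-q[:,2],i["cy"]-f*q[:,1]/-q[:,2]]
def blob(i,box,lo,hi):
    x0,y0,x1,y1=box; m=np.zeros((400,640),np.uint8)
    g=i["color"].max(2); m[y0:y1,x0:x1]=((g>=lo)&(g<=hi))[y0:y1,x0:x1]*255
    c=max(cv2.findContours(m,cv2.RETR_EXTERNAL,cv2.CHAIN_APPROX_NONE)[0],key=cv2.contourArea)
    return m,c
E
python3 - <<'E'
from h import *
np.set_printoptions(precision=4,suppress=True)
t=bot.get_image("top");s=bot.get_image("side")
g=t["color"].max(2)
print(g[168:200:2,350],g[180,300:345]); print(g[194,232:262])
for lo in (190,215):
    m,c=blob(t,(295,155,415,200),lo,255); b=cv2.boxPoints(cv2.minAreaRect(c)); w=cast(t,b,.038)
    print("rail",b.tolist(),w[:,:2].tolist(),w.mean(0),np.linalg.norm(w-np.roll(w,1,0),axis=1))
    k=np.argmax(np.linalg.norm(w-np.roll(w,1,0),axis=1)); e=(w-np.roll(w,1,0))[k]; print("yaw",np.degrees(np.arctan2(e[1],e[0])))
tb=cast(t,[(237,186.9),(255.9,185.2),(257.7,203.9),(237.9,206.2)],.044); print("holder top",tb,tb.mean(0))
sb=cast(s,[(289,252),(313,255),(309,273),(282,267)],.044); print("holder side",sb,sb.mean(0))
print("mouth",cast(t,[(300+165/6,160+(465-355)/6),(300+520/6,160+(470-355)/6)],.038))
print("handle top spot",cast(t,[(230+75/5.714,175+98/5.7)],.095),cast(s,[(270+130/5,225+72/5)],.095))
E
```

```text
[129 247 248 247 200  95 163 248 248 248 171 171 190  68  55  56] [ 44  38  43  40  43 108 216 244 247 247 245 246 248 247 247 247 247 246
 246 246 247 239 198 140 130 129 130 131 132 129 130 134 169 194 198 200
 199 201 201 199 194 191 193 199 201]
[ 31  36  27  32  46  95 129 130 127 140 146 147 134 125 112  80  60  92
 189 223 199 170 179 164 129  80  56  37  26  28]
rail [[305.71331787109375, 187.05894470214844], [306.01837158203125, 167.84156799316406], [403.29547119140625, 169.38563537597656], [402.99041748046875, 188.60301208496094]] [[0.5529239719177275, 0.06907038280520844], [0.6075662451598277, 0.06775562456943113], [0.5983364256448782, -0.2031331759528522], [0.5439010139890063, -0.19943912303735736]] [ 0.5757 -0.0664  0.038 ] [0.2687 0.0547 0.271  0.0546]
yaw -91.9514472408445
rail [[305.706787109375, 186.7141571044922], [306.03570556640625, 167.9655303955078], [402.32183837890625, 169.65476989746094], [401.992919921875, 188.4033966064453]] [[0.5538964247289624, 0.06908021828825714], [0.6072097026208839, 0.06771030108852635], [0.5976151638076237, -0.20038584854224736], [0.5445095358862622, -0.1967187926062511]] [ 0.5758 -0.0651  0.038 ] [0.266  0.0533 0.2683 0.0532]
yaw -92.04960821862242
holder top [[0.5555 0.258  0.044 ]
 [0.5593 0.206  0.044 ]
 [0.5071 0.2003 0.044 ]
 [0.5017 0.2544 0.044 ]] [0.5309 0.2297 0.044 ]
holder side [[0.5599 0.2062 0.044 ]
 [0.5107 0.2027 0.044 ]
 [0.5005 0.2584 0.044 ]
 [0.5561 0.2552 0.044 ]] [0.5318 0.2306 0.044 ]
mouth [[ 0.5766  0.0084  0.038 ]
 [ 0.5713 -0.1556  0.038 ]]
handle top spot [[0.5308 0.2298 0.095 ]] [[0.5344 0.2294 0.095 ]]
```

servo_tool([
  [0.06, -0.03, 0, 0, 0, 0],
  [0.16, -0.08, 0, 0, 0, 0],
  [0.28, -0.14, 0, 0, 0, 0],
  [0.4, -0.2, 0, 0, 0, 0],
  [0.52, -0.26, 0, 0, 0, 0],
  [0.64, -0.32, 0, 0, 0, 0],
  [0.74, -0.37, 0, 0, 0, 0],
  [0.84, -0.42, 0, 0, 0, 0],
  [0.92, -0.46, 0, 0, 0, 0],
  [1, -0.5, 0, 0, 0, 0],
], gripper=50, force=25)

```text
clock: 1.2
ee_pos: [0.4054, -0.4212, 0.2314]
ee_rot: [-3.074, -0.648, -0.0]
wrist_force: [0.8, -0.8, -0.8]
gripper_width: 0.0499
gripper_force: 0.0
```

servo_tool([
  [0.08, -0.1, 0, 0, 0, 0],
  [0.17, -0.2, 0, 0, 0, 0],
  [0.25, -0.3, 0, 0, 0, 0],
  [0.34, -0.4, 0, 0, 0, 0],
  [0.42, -0.5, 0, 0, 0, 0],
  [0.51, -0.6, 0, 0, 0, 0],
  [0.6, -0.7, 0, 0, 0, 0],
  [0.68, -0.8, 0, 0, 0, 0],
  [0.76, -0.9, 0, 0, 0, 0],
  [0.85, -1, 0, 0, 0, 0],
])

```text
clock: 2.2
ee_pos: [0.4794, -0.1696, 0.2314]
ee_rot: [3.074, 0.646, -0.0]
wrist_force: [0.7, -0.3, -0.2]
gripper_width: 0.05
gripper_force: 0.0
```

servo_tool([
  [0.06, -0.1, 0, 0, 0, 0],
  [0.12, -0.2, 0, 0, 0, 0],
  [0.18, -0.3, 0, 0, 0, 0],
  [0.24, -0.4, 0, 0, 0, 0],
  [0.3, -0.5, 0, 0, 0, 0],
  [0.36, -0.6, 0, 0, 0, 0],
  [0.42, -0.7, 0, 0, 0, 0],
  [0.48, -0.8, 0, 0, 0, 0],
  [0.54, -0.9, 0, 0, 0, 0],
  [0.6, -1, 0, 0, 0, 0],
])

```text
clock: 3.2
ee_pos: [0.5084, 0.0616, 0.2313]
ee_rot: [3.074, 0.647, -0.0]
wrist_force: [1.0, -0.2, -0.0]
gripper_width: 0.0501
gripper_force: 0.0
```

servo_tool([
  [0.06, -0.1, 0, 0, 0, -0.1],
  [0.12, -0.2, 0, 0, 0, -0.2],
  [0.18, -0.3, 0.03, 0, 0, -0.3],
  [0.24, -0.4, 0.08, 0, 0, -0.4],
  [0.3, -0.5, 0.15, 0, 0, -0.5],
  [0.35, -0.58, 0.2, 0, 0, -0.6],
  [0.39, -0.65, 0.25, 0, 0, -0.7],
  [0.42, -0.7, 0.3, 0, 0, -0.8],
  [0.44, -0.73, 0.35, 0, 0, -0.9],
  [0.445, -0.735, 0.38, 0, 0, -1],
])

```text
clock: 4.2
ee_pos: [0.5298, 0.2322, 0.1545]
ee_rot: [-2.332, -2.104, 0.001]
wrist_force: [-0.6, 0.8, 0.2]
gripper_width: 0.0495
gripper_force: 0.0
```

```bash
cat >>h.py <<'E'
def to_tool(P,o=None):
    o=o or bot.get_obs(); return R.from_rotvec(o["ee_rot"]).inv().apply(np.asarray(P)-o["ee_pos"])/.2
E
python3 - <<'E'
from h import *
np.set_printoptions(precision=4,suppress=True)
s=bot.get_image("side");t=bot.get_image("top")
a=cv2.resize(s["color"][180:290,255:345],(450,550),interpolation=cv2.INTER_CUBIC)
b=cv2.resize(t["color"][165:225,215:280],(350,323),interpolation=cv2.INTER_CUBIC)
o=np.zeros((550,800,3),np.uint8);o[:,:450]=a;o[:323,450:]=b;cv2.imwrite("pics/c2.png",o[:,:,::-1])
print(to_tool([.5315,.2300,.057]))
E
```

```text
[-0.0035  0.0098  0.4864]
```

View pics/c2.png

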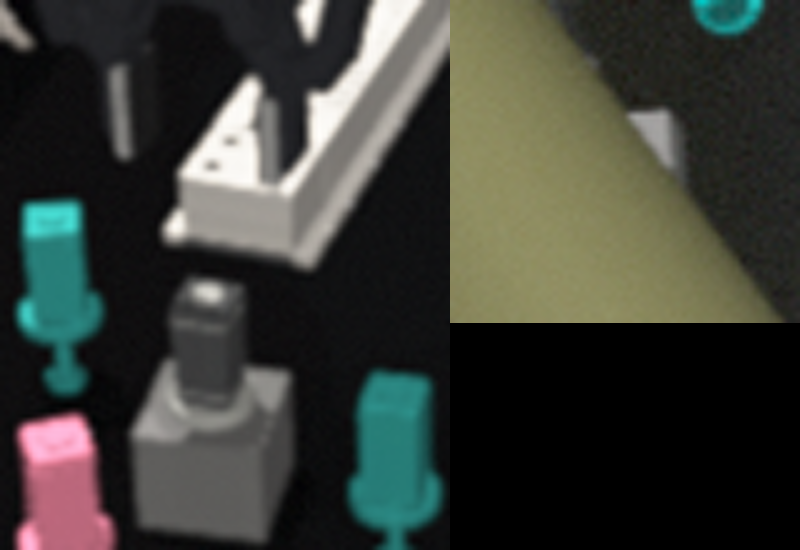

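The fingers straddle the handle: tips at about (279,212) and (312,217), handle top at (296,238). The handle's yaw looks close to the tool's, so I descend and close.

servo_tool([
  [0, 0.01, 0.05, 0, 0, 0],
  [-0.003, 0.01, 0.12, 0, 0, 0],
  [-0.003, 0.01, 0.19, 0, 0, 0],
  [-0.003, 0.01, 0.26, 0, 0, 0],
  [-0.003, 0.01, 0.33, 0, 0, 0],
  [-0.003, 0.01, 0.39, 0, 0, 0],
  [-0.003, 0.01, 0.44, 0, 0, 0],
  [-0.003, 0.01, 0.47, 0, 0, 0],
  [-0.003, 0.01, 0.485, 0, 0, 0],
  [-0.003, 0.01, 0.485, 0, 0, 0],
])

```text
clock: 5.3
ee_pos: [0.5332, 0.2293, 0.0581]
ee_rot: [-2.34, -2.096, 0.0]
wrist_force: [0.5, 0.3, -0.1]
gripper_width: 0.0496
gripper_force: 0.0
```

servo_tool([
  [0, 0, 0, 0, 0, 0],
  [0, 0, 0, 0, 0, 0],
  [0, 0, 0, 0, 0, 0],
  [0, 0, 0, 0, 0, 0],
  [0, 0, 0, 0, 0, 0],
  [0, 0, 0, 0, 0, 0],
  [0, 0, 0, 0, 0, 0],
  [0, 0, 0, 0, 0, 0],
  [0, 0, 0, 0, 0, 0],
  [0, 0, 0, 0, 0, 0],
], gripper=10, force=30)

```text
clock: 6.3
ee_pos: [0.5338, 0.2295, 0.059]
ee_rot: [2.34, 2.096, 0.002]
wrist_force: [-0.2, 0.0, 5.1]
gripper_width: 0.0224
gripper_force: 29.9
```

servo_tool([
  [0, 0, -0.03, 0, 0, 0],
  [0, 0, -0.08, 0, 0, 0],
  [0, 0, -0.13, 0, 0, 0],
  [0, 0, -0.18, 0, 0, 0],
  [0, 0, -0.22, 0, 0, 0],
  [0, 0, -0.25, 0, 0, 0],
  [0, 0, -0.25, 0, 0, 0],
  [-0.03, 0, -0.25, 0, 0, 0],
  [-0.08, 0, -0.25, 0, 0, 0],
  [-0.15, 0, -0.25, 0, 0, 0],
])

```text
clock: 7.3
ee_pos: [0.5294, 0.1986, 0.1078]
ee_rot: [-2.339, -2.097, 0.001]
wrist_force: [-0.8, -1.1, -1.3]
gripper_width: 0.0219
gripper_force: 30.4
```

servo_tool([
  [-0.1, 0, 0, 0, 0, 0],
  [-0.21, 0.01, 0, 0, 0, 0],
  [-0.33, 0.03, 0, 0, 0, 0],
  [-0.45, 0.07, 0, 0, 0, 0],
  [-0.57, 0.13, 0, 0, 0, 0],
  [-0.69, 0.2, 0, 0, 0, 0],
  [-0.78, 0.27, 0, 0, 0, 0],
  [-0.85, 0.31, 0, 0, 0, 0],
  [-0.9, 0.34, 0, 0, 0, 0],
  [-0.92, 0.34, 0, 0, 0, 0],
])

```text
clock: 8.3
ee_pos: [0.5775, 0.0075, 0.108]
ee_rot: [-2.342, -2.094, 0.0]
wrist_force: [0.5, 1.0, -1.3]
gripper_width: 0.0219
gripper_force: 30.4
```

```bash
python3 - <<'E'
from h import *
np.set_printoptions(precision=4,suppress=True)
o=bot.get_obs();print(o["ee_pos"],o["ee_rot"],o["wrist_force"])
s=bot.get_image("side");t=bot.get_image("top")
a=cv2.resize(s["color"][150:240,280:370],(500,500),interpolation=cv2.INTER_CUBIC)
b=cv2.resize(t["color"][155:205,300:360],(300,250),interpolation=cv2.INTER_CUBIC)
q=np.zeros((500,800,3),np.uint8);q[:,:500]=a;q[:250,500:]=b;cv2.imwrite("pics/c3.png",q[:,:,::-1])
print("expected px of foot bottom",proj(s,o["ee_pos"]-[0,0,.047]),"mouth",proj(s,[.578,.0095,.038]),to_tool([.578,.0095,.060]))
E
```

```text
[0.5775 0.0075 0.108 ] [-2.3417 -2.094   0.0005] [ 0.4634  0.9536 -1.3395]
expected px of foot bottom [[311.3952 195.3137]] mouth [[311.2243 204.2753]] [0.0029 0.0057 0.2406]
```

View pics/c3.png

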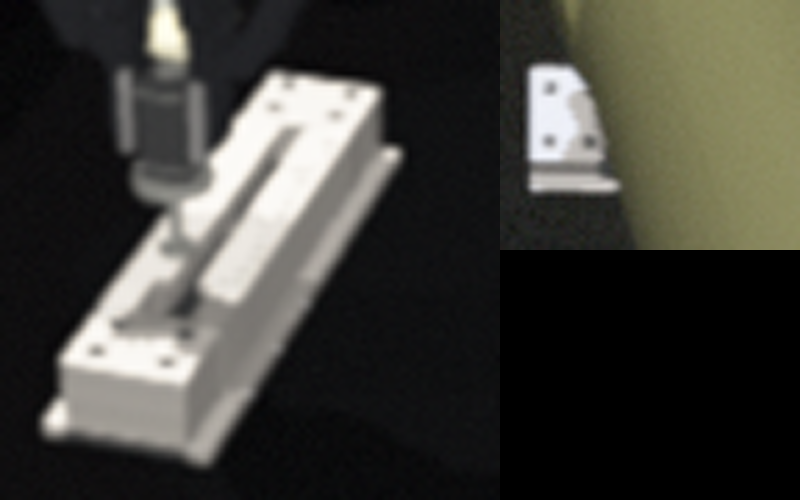

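The foot hangs at side pixel (312,194.5) and was predicted at (311.4,195.3). That puts it above the mouth, predicted at (311,204), which matches the earlier dark patch. Lowering.

servo_tool([
  [0.003, 0.005, 0.03, 0, 0, 0],
  [0.003, 0.005, 0.06, 0, 0, 0],
  [0.003, 0.005, 0.09, 0, 0, 0],
  [0.003, 0.005, 0.12, 0, 0, 0],
  [0.003, 0.005, 0.15, 0, 0, 0],
  [0.003, 0.005, 0.18, 0, 0, 0],
  [0.003, 0.005, 0.205, 0, 0, 0],
  [0.003, 0.005, 0.225, 0, 0, 0],
  [0.003, 0.005, 0.24, 0, 0, 0],
  [0.003, 0.005, 0.25, 0, 0, 0],
])

```text
clock: 9.4
ee_pos: [0.5784, 0.0095, 0.0583]
ee_rot: [-2.34, -2.096, 0.001]
wrist_force: [-1.2, -0.1, 2.1]
gripper_width: 0.0219
gripper_force: 30.7
```

```bash
python3 - <<'E'
from h import *
np.set_printoptions(precision=4,suppress=True)
for _ in range(4): bot.get_image("side"); print(bot.get_obs()["wrist_force"])
o=bot.get_obs();print(o["ee_pos"],o["clock"])
s=bot.get_image("side")
a=cv2.resize(s["color"][150:240,280:370],(500,500),interpolation=cv2.INTER_CUBIC);cv2.imwrite("pics/c4.png",a[:,:,::-1])
d=R.from_euler("z",-1.95,degrees=True).apply([0,-1,0]); print("drag dir tool per 0.2m",R.from_rotvec(o["ee_rot"]).inv().apply(d))
m=np.array([.578,.0095]); 
print("lateral off mm",1e3*np.dot(o["ee_pos"][:2]-m,[d[1],-d[0]]))
E
```

```text
[-0.9859 -0.18    1.7199]
[-1.1646  0.6348  1.8947]
[-1.0515  0.9327  2.1137]
[-1.7806 -0.4716  1.0198]
[0.5784 0.0096 0.0585] 9.6
drag dir tool per 0.2m [-0.9971  0.0757  0.0002]
lateral off mm -0.3575172334454442
```

View pics/c4.png

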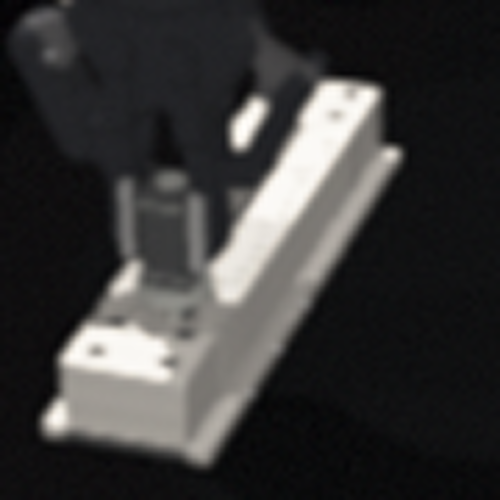

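Plunger in the mouth: handle at crop (165,235), collar just above the rail. The z force rose by about 3 N, so the foot is on the floor. I'll drag to just short of where the notch could begin, then in small steps.

servo_tool([
  [-0.01, 0.001, 0, 0, 0, 0],
  [-0.02, 0.0015, 0, 0, 0, 0],
  [-0.03, 0.002, 0, 0, 0, 0],
  [-0.04, 0.003, 0, 0, 0, 0],
  [-0.05, 0.004, 0, 0, 0, 0],
  [-0.06, 0.0045, 0, 0, 0, 0],
  [-0.07, 0.005, 0, 0, 0, 0],
  [-0.08, 0.006, 0, 0, 0, 0],
  [-0.09, 0.007, 0, 0, 0, 0],
  [-0.1, 0.0075, 0, 0, 0, 0],
])

```text
clock: 10.65
ee_pos: [0.5777, -0.0107, 0.0583]
ee_rot: [2.34, 2.096, -0.0]
wrist_force: [0.8, 2.2, 2.1]
gripper_width: 0.0222
gripper_force: 30.7
```

servo_tool([
  [-0.012, 0.001, 0, 0, 0, 0],
  [-0.024, 0.002, 0, 0, 0, 0],
  [-0.036, 0.003, 0, 0, 0, 0],
  [-0.048, 0.0035, 0, 0, 0, 0],
  [-0.06, 0.0045, 0, 0, 0, 0],
  [-0.072, 0.0055, 0, 0, 0, 0],
  [-0.084, 0.006, 0, 0, 0, 0],
  [-0.096, 0.007, 0, 0, 0, 0],
  [-0.108, 0.008, 0, 0, 0, 0],
  [-0.115, 0.0087, 0, 0, 0, 0],
])

```text
clock: 11.65
ee_pos: [0.5769, -0.0339, 0.0583]
ee_rot: [2.34, 2.096, -0.0]
wrist_force: [0.0, 2.6, 2.2]
gripper_width: 0.0219
gripper_force: 30.7
```

servo_tool([
  [-0.0025, 0, 0, 0, 0, 0],
  [-0.005, 0, 0, 0, 0, 0],
  [-0.0075, 0.001, 0, 0, 0, 0],
  [-0.01, 0.001, 0, 0, 0, 0],
  [-0.0125, 0.001, 0, 0, 0, 0],
  [-0.015, 0.001, 0, 0, 0, 0],
  [-0.0175, 0.001, 0, 0, 0, 0],
  [-0.02, 0.0015, 0, 0, 0, 0],
  [-0.0225, 0.0017, 0, 0, 0, 0],
  [-0.0225, 0.0017, 0, 0, 0, 0],
])

```text
clock: 12.65
ee_pos: [0.5768, -0.0382, 0.0583]
ee_rot: [2.34, 2.096, -0.0]
wrist_force: [0.7, 3.1, 1.6]
gripper_width: 0.0216
gripper_force: 30.7
```

servo_tool([
  [-0.0025, 0, 0, 0, 0, 0],
  [-0.005, 0, 0, 0, 0, 0],
  [-0.0075, 0.001, 0, 0, 0, 0],
  [-0.01, 0.001, 0, 0, 0, 0],
  [-0.0125, 0.001, 0, 0, 0, 0],
  [-0.015, 0.001, 0, 0, 0, 0],
  [-0.0175, 0.001, 0, 0, 0, 0],
  [-0.02, 0.0015, 0, 0, 0, 0],
  [-0.0225, 0.0017, 0, 0, 0, 0],
  [-0.0225, 0.0017, 0, 0, 0, 0],
])

```text
clock: 13.65
ee_pos: [0.5766, -0.0427, 0.0583]
ee_rot: [2.34, 2.096, -0.0]
wrist_force: [0.4, 1.8, 1.6]
gripper_width: 0.0217
gripper_force: 30.7
```

servo_tool([
  [-0.0025, 0, 0, 0, 0, 0],
  [-0.005, 0, 0, 0, 0, 0],
  [-0.0075, 0.001, 0, 0, 0, 0],
  [-0.01, 0.001, 0, 0, 0, 0],
  [-0.0125, 0.001, 0, 0, 0, 0],
  [-0.015, 0.001, 0, 0, 0, 0],
  [-0.0175, 0.001, 0, 0, 0, 0],
  [-0.02, 0.0015, 0, 0, 0, 0],
  [-0.0225, 0.0017, 0, 0, 0, 0],
  [-0.0225, 0.0017, 0, 0, 0, 0],
])

```text
clock: 14.65
ee_pos: [0.5765, -0.0472, 0.0583]
ee_rot: [2.34, 2.096, -0.0]
wrist_force: [1.3, 1.3, 1.6]
gripper_width: 0.0222
gripper_force: 30.7
```

servo_tool([
  [-0.0025, 0, 0, 0, 0, 0],
  [-0.005, 0, 0, 0, 0, 0],
  [-0.0075, 0.001, 0, 0, 0, 0],
  [-0.01, 0.001, 0, 0, 0, 0],
  [-0.0125, 0.001, 0, 0, 0, 0],
  [-0.015, 0.001, 0, 0, 0, 0],
  [-0.0175, 0.001, 0, 0, 0, 0],
  [-0.02, 0.0015, 0, 0, 0, 0],
  [-0.0225, 0.0017, 0, 0, 0, 0],
  [-0.0225, 0.0017, 0, 0, 0, 0],
])

```text
clock: 15.65
ee_pos: [0.5763, -0.0517, 0.0583]
ee_rot: [2.34, 2.096, -0.0]
wrist_force: [-0.7, 1.6, 1.5]
gripper_width: 0.0222
gripper_force: 30.7
```

servo_tool([
  [-0.0025, 0, 0, 0, 0, 0],
  [-0.005, 0, 0, 0, 0, 0],
  [-0.0075, 0.001, 0, 0, 0, 0],
  [-0.01, 0.001, 0, 0, 0, 0],
  [-0.0125, 0.001, 0, 0, 0, 0],
  [-0.015, 0.001, 0, 0, 0, 0],
  [-0.0175, 0.001, 0, 0, 0, 0],
  [-0.02, 0.0015, 0, 0, 0, 0],
  [-0.0225, 0.0017, 0, 0, 0, 0],
  [-0.0225, 0.0017, 0, 0, 0, 0],
])

```text
clock: 16.65
ee_pos: [0.5762, -0.0563, 0.0583]
ee_rot: [2.34, 2.096, -0.0]
wrist_force: [-0.5, 1.6, 0.8]
gripper_width: 0.0217
gripper_force: 30.7
```

servo_tool([
  [-0.0025, 0, 0, 0, 0, 0],
  [-0.005, 0, 0, 0, 0, 0],
  [-0.0075, 0.001, 0, 0, 0, 0],
  [-0.01, 0.001, 0, 0, 0, 0],
  [-0.0125, 0.001, 0, 0, 0, 0],
  [-0.015, 0.001, 0, 0, 0, 0],
  [-0.0175, 0.001, 0, 0, 0, 0],
  [-0.02, 0.0015, 0, 0, 0, 0],
  [-0.0225, 0.0017, 0, 0, 0, 0],
  [-0.0225, 0.0017, 0, 0, 0, 0],
])

```text
clock: 17.65
ee_pos: [0.576, -0.0607, 0.0583]
ee_rot: [2.34, 2.096, -0.0]
wrist_force: [-0.2, 1.8, 1.6]
gripper_width: 0.022
gripper_force: 30.7
```

servo_tool([
  [-0.0025, 0, 0, 0, 0, 0],
  [-0.005, 0, 0, 0, 0, 0],
  [-0.0075, 0.001, 0, 0, 0, 0],
  [-0.01, 0.001, 0, 0, 0, 0],
  [-0.0125, 0.001, 0, 0, 0, 0],
  [-0.015, 0.001, 0, 0, 0, 0],
  [-0.0175, 0.001, 0, 0, 0, 0],
  [-0.02, 0.0015, 0, 0, 0, 0],
  [-0.0225, 0.0017, 0, 0, 0, 0],
  [-0.0225, 0.0017, 0, 0, 0, 0],
])

```text
clock: 18.65
ee_pos: [0.5758, -0.0652, 0.0583]
ee_rot: [2.34, 2.096, -0.0]
wrist_force: [0.1, 2.8, 1.9]
gripper_width: 0.022
gripper_force: 30.7
```

servo_tool([
  [-0.0025, 0, 0, 0, 0, 0],
  [-0.005, 0, 0, 0, 0, 0],
  [-0.0075, 0.001, 0, 0, 0, 0],
  [-0.01, 0.001, 0, 0, 0, 0],
  [-0.0125, 0.001, 0, 0, 0, 0],
  [-0.015, 0.001, 0, 0, 0, 0],
  [-0.0175, 0.001, 0, 0, 0, 0],
  [-0.02, 0.0015, 0, 0, 0, 0],
  [-0.0225, 0.0017, 0, 0, 0, 0],
  [-0.0225, 0.0017, 0, 0, 0, 0],
])

```text
clock: 19.65
ee_pos: [0.5757, -0.0698, 0.0583]
ee_rot: [2.34, 2.096, -0.0]
wrist_force: [0.4, 1.6, 1.9]
gripper_width: 0.0219
gripper_force: 30.7
```

servo_tool([
  [-0.0025, 0, 0, 0, 0, 0],
  [-0.005, 0, 0, 0, 0, 0],
  [-0.0075, 0.001, 0, 0, 0, 0],
  [-0.01, 0.001, 0, 0, 0, 0],
  [-0.0125, 0.001, 0, 0, 0, 0],
  [-0.015, 0.001, 0, 0, 0, 0],
  [-0.0175, 0.001, 0, 0, 0, 0],
  [-0.02, 0.0015, 0, 0, 0, 0],
  [-0.0225, 0.0017, 0, 0, 0, 0],
  [-0.0225, 0.0017, 0, 0, 0, 0],
])

```text
clock: 20.65
ee_pos: [0.5755, -0.0743, 0.0583]
ee_rot: [2.34, 2.096, -0.0]
wrist_force: [-0.2, 1.7, 1.5]
gripper_width: 0.0217
gripper_force: 30.7
```

servo_tool([
  [-0.0025, 0, 0, 0, 0, 0],
  [-0.005, 0, 0, 0, 0, 0],
  [-0.0075, 0.001, 0, 0, 0, 0],
  [-0.01, 0.001, 0, 0, 0, 0],
  [-0.0125, 0.001, 0, 0, 0, 0],
  [-0.015, 0.001, 0, 0, 0, 0],
  [-0.0175, 0.001, 0, 0, 0, 0],
  [-0.02, 0.0015, 0, 0, 0, 0],
  [-0.0225, 0.0017, 0, 0, 0, 0],
  [-0.0225, 0.0017, 0, 0, 0, 0],
])

```text
clock: 21.65
ee_pos: [0.5754, -0.0788, 0.0583]
ee_rot: [2.34, 2.096, -0.0]
wrist_force: [0.3, 1.7, 1.6]
gripper_width: 0.022
gripper_force: 30.7
```

servo_tool([
  [-0.0025, 0, 0, 0, 0, 0],
  [-0.005, 0, 0, 0, 0, 0],
  [-0.0075, 0.001, 0, 0, 0, 0],
  [-0.01, 0.001, 0, 0, 0, 0],
  [-0.0125, 0.001, 0, 0, 0, 0],
  [-0.015, 0.001, 0, 0, 0, 0],
  [-0.0175, 0.001, 0, 0, 0, 0],
  [-0.02, 0.0015, 0, 0, 0, 0],
  [-0.0225, 0.0017, 0, 0, 0, 0],
  [-0.0225, 0.0017, 0, 0, 0, 0],
])

```text
clock: 22.65
ee_pos: [0.5752, -0.0833, 0.0583]
ee_rot: [2.34, 2.096, -0.0]
wrist_force: [0.4, 1.0, 1.9]
gripper_width: 0.0216
gripper_force: 30.7
```

servo_tool([
  [-0.0025, 0, 0, 0, 0, 0],
  [-0.005, 0, 0, 0, 0, 0],
  [-0.0075, 0.001, 0, 0, 0, 0],
  [-0.01, 0.001, 0, 0, 0, 0],
  [-0.0125, 0.001, 0, 0, 0, 0],
  [-0.015, 0.001, 0, 0, 0, 0],
  [-0.0175, 0.001, 0, 0, 0, 0],
  [-0.02, 0.0015, 0, 0, 0, 0],
  [-0.0225, 0.0017, 0, 0, 0, 0],
  [-0.0225, 0.0017, 0, 0, 0, 0],
])

```text
clock: 23.65
ee_pos: [0.5751, -0.0878, 0.0583]
ee_rot: [2.34, 2.096, -0.0]
wrist_force: [0.4, 2.4, 1.8]
gripper_width: 0.022
gripper_force: 30.7
```

servo_tool([
  [-0.0025, 0, 0, 0, 0, 0],
  [-0.005, 0, 0, 0, 0, 0],
  [-0.0075, 0.001, 0, 0, 0, 0],
  [-0.01, 0.001, 0, 0, 0, 0],
  [-0.0125, 0.001, 0, 0, 0, 0],
  [-0.015, 0.001, 0, 0, 0, 0],
  [-0.0175, 0.001, 0, 0, 0, 0],
  [-0.02, 0.0015, 0, 0, 0, 0],
  [-0.0225, 0.0017, 0, 0, 0, 0],
  [-0.0225, 0.0017, 0, 0, 0, 0],
])

```text
clock: 24.65
ee_pos: [0.5749, -0.0924, 0.0583]
ee_rot: [2.34, 2.096, -0.0]
wrist_force: [0.5, 1.5, 1.6]
gripper_width: 0.0223
gripper_force: 30.6
```

servo_tool([
  [-0.0025, 0, 0, 0, 0, 0],
  [-0.005, 0, 0, 0, 0, 0],
  [-0.0075, 0.001, 0, 0, 0, 0],
  [-0.01, 0.001, 0, 0, 0, 0],
  [-0.0125, 0.001, 0, 0, 0, 0],
  [-0.015, 0.001, 0, 0, 0, 0],
  [-0.0175, 0.001, 0, 0, 0, 0],
  [-0.02, 0.0015, 0, 0, 0, 0],
  [-0.0225, 0.0017, 0, 0, 0, 0],
  [-0.0225, 0.0017, 0, 0, 0, 0],
])

```text
clock: 25.65
ee_pos: [0.5748, -0.0968, 0.0583]
ee_rot: [2.34, 2.096, -0.0]
wrist_force: [-0.0, 0.9, -0.9]
gripper_width: 0.0215
gripper_force: 33.3
```

The z force fell from +1.6 to −0.9 N (the hanging weight), so the foot has dropped into the notch. Stopping here and lowering slowly.

servo_tool([
  [0, 0, 0.0025, 0, 0, 0],
  [0, 0, 0.005, 0, 0, 0],
  [0, 0, 0.0075, 0, 0, 0],
  [0, 0, 0.01, 0, 0, 0],
  [0, 0, 0.0125, 0, 0, 0],
  [0, 0, 0.015, 0, 0, 0],
  [0, 0, 0.0175, 0, 0, 0],
  [0, 0, 0.02, 0, 0, 0],
  [0, 0, 0.02, 0, 0, 0],
  [0, 0, 0.02, 0, 0, 0],
])

```text
clock: 26.65
ee_pos: [0.5747, -0.0967, 0.0543]
ee_rot: [2.34, 2.096, -0.0]
wrist_force: [-0.3, 0.0, -0.8]
gripper_width: 0.022
gripper_force: 33.3
```

servo_tool([
  [0, 0, 0.001, 0, 0, 0],
  [0, 0, 0.002, 0, 0, 0],
  [0, 0, 0.003, 0, 0, 0],
  [0, 0, 0.004, 0, 0, 0],
  [0, 0, 0.005, 0, 0, 0],
  [0, 0, 0.006, 0, 0, 0],
  [0, 0, 0.007, 0, 0, 0],
  [0, 0, 0.0075, 0, 0, 0],
  [0, 0, 0.0075, 0, 0, 0],
  [0, 0, 0.0075, 0, 0, 0],
])

```text
clock: 27.65
ee_pos: [0.5748, -0.0967, 0.0531]
ee_rot: [2.34, 2.096, -0.0]
wrist_force: [-1.1, 0.3, 3.1]
gripper_width: 0.022
gripper_force: 33.8
```

servo_tool([
  [0, 0, 0.001, 0, 0, 0],
  [0, 0, 0.002, 0, 0, 0],
  [0, 0, 0.0025, 0, 0, 0],
  [0, 0, 0.0025, 0, 0, 0],
  [0, 0, 0.0025, 0, 0, 0],
  [0, 0, 0.0025, 0, 0, 0],
  [0, 0, 0.0025, 0, 0, 0],
  [0, 0, 0.0025, 0, 0, 0],
  [0, 0, 0.0025, 0, 0, 0],
  [0, 0, 0.0025, 0, 0, 0],
])

```text
clock: 28.65
ee_pos: [0.5748, -0.0967, 0.0531]
ee_rot: [2.34, 2.096, -0.001]
wrist_force: [-3.0, 0.3, 7.3]
gripper_width: 0.0221
gripper_force: 34.3
```

servo_tool([
  [0, 0, -0.001, 0, 0, 0],
  [0, 0, -0.001, 0, 0, 0],
  [0, 0, -0.001, 0, 0, 0],
  [0, 0, -0.001, 0, 0, 0],
  [0, 0, -0.001, 0, 0, 0],
  [0, 0, -0.001, 0, 0, 0],
  [0, 0, -0.001, 0, 0, 0],
  [0, 0, -0.001, 0, 0, 0],
  [0, 0, -0.001, 0, 0, 0],
  [0, 0, -0.001, 0, 0, 0],
], gripper=50)

```text
clock: 29.65
ee_pos: [0.5748, -0.0967, 0.0525]
ee_rot: [2.34, 2.096, -0.0]
wrist_force: [0.5, -0.2, 0.1]
gripper_width: 0.0504
gripper_force: 0.0
```

servo_tool([
  [0, 0, -0.02, 0, 0, 0],
  [0, 0, -0.06, 0, 0, 0],
  [0, 0, -0.12, 0, 0, 0],
  [0, 0, -0.2, 0, 0, 0],
  [0, 0, -0.3, 0, 0, 0],
  [0, 0, -0.4, 0, 0, 0],
  [0, 0, -0.5, 0, 0, 0],
  [0, 0, -0.58, 0, 0, 0],
  [0, 0, -0.62, 0, 0, 0],
  [0, 0, -0.62, 0, 0, 0],
])

```text
clock: 30.65
ee_pos: [0.5756, -0.0967, 0.1781]
ee_rot: [2.338, 2.095, 0.002]
wrist_force: [-0.6, 0.2, -0.4]
gripper_width: 0.05
gripper_force: 0.0
```

```bash
python3 - <<'E'
from h import *
s=bot.get_image("side");print(proj(s,[[.5748,-.0967,.038],[.5748,-.0967,.089]]))
cv2.imwrite("pics/c5.png",cv2.resize(s["color"][130:240,270:380],(600,600),interpolation=cv2.INTER_CUBIC)[:,:,::-1])
E
```

```text
[[325.75618415 183.19304159]
 [325.41315654 164.85367227]]
```

View pics/c5.png

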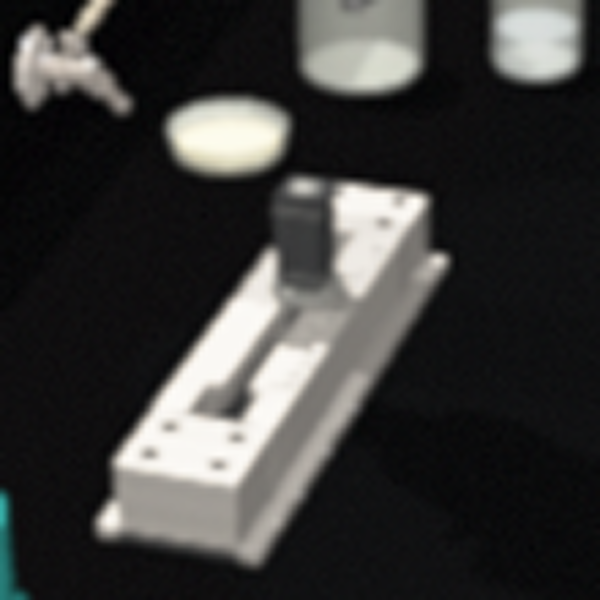

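The plunger stands upright on the rail at side pixel (325,183), with its collar flush and the gripper well clear.

```bash
python3 -c "
from cell import bot
print(bot.sign_off())"
```

```text
the job is handed in; nothing more can be done
None
```

The plunger stands upright by itself in the hidden notch, about 106 mm from the slot mouth, with its collar flush on the rail; the job was handed in at about 31 s, and forces read at the end of each move stayed under 10 N.

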